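Weigh the little pail by its bail

ROBOT

A 6-joint arm with a two-finger parallel gripper is mounted at the origin on a cart in front of the work surface, level with it; the furniture and walls round the work are solid. World frame = base frame: x ahead of the robot, y to its left, z up, the work surface at z = 0. Lengths are in m, angles in degrees, forces in N, time in s.
With the tool pointing down it reaches from about 0.35 to 0.725 m from the base axis. Payload 6 kg.
Tool frame: the origin (TCP) lies midway between the tips of the shut fingers; the grasp point (between the pads) lies 19 mm behind it; z points along the fingers, y is the line along which they close (so a half turn about z gives the same grasp; the last joint's range is limited). The gripper opens to 85 mm and grips with 20 to 120 N. Pads are 22 mm wide; open, the fingers measure 114 mm over their backs; the gripper's body (76 mm by 85 mm) begins 54 mm behind the grasp point. The pads swing forward as they close: fully open they stand 13 mm farther back than shut.
Start: joints at [-49.75, 2.303, 4.859, 0, -92.561, -19.12], TCP at [0.216, -0.56, 0.231] pointing down, gripper open.
Joint ranges: [-146.85, 146.85], [-73.84, 115.35], [-62.03, 85.46], [-188.31, 113.3], [-161.28, -10.13], [-171.36, 171.36]. Speed limits (degrees/s): [147.25, 147.25, 172.46, 180, 180, 180].

INTERFACE

Orientations are given as a 3x3 rotation matrix whose columns are the frame's x, y, z axes.
In Python, from plant import manip gives the robot as it stands.
- The arm moves only by the shell command python3 -m handwheel 'ROWS'. ROWS is JSON, a list that holds one entry, the list of rows, each a list of 7 numbers: the turn, a rotation vector about the tool's x, y, z in degrees, then the shift along the tool's x, y, z in cm, then the finger opening in cm, from 0 to 8.54. In form: [[[wx, wy, wz, tx, ty, tz, gripper], ...]]. A call has 1 to 20 rows; each row is the pose to reach, as a shift and turn from the pose commanded when the call began, along the tool's axes at that moment; what a row does not reach only later rows make up. A row lasts 1/8 s, in which the tool goes at most 62.5 mm and 10.7 degrees, less where a joint would pass 70% of its speed; a pose out of reach is approached as far as the arm can. A call with a gripper value outside its range is refused whole. The fingers move at their own pace and stop on an object; the grip force is fixed at half the most. Time passes only in rows, so rows that repeat a pose let the fingers close. It gives the time, the measured TCP pose, the force, the opening and the grip force at its end, in the units of the state.
- manip.state(): the state, without advancing time (a new reading comes with each control period).
- manip.capture(name): name is "side" or "top"; returns a dict with "frame" (384x512x3 uint8, blue, green, red), "fx", "fy", "cx", "cy" (pixels), "k1" (the pictures are not rectified: a ray, as slopes to the right and down, at radius r is drawn at 1 + k1 r^2 times it, then the intrinsics apply), "position" and "rotation" of the camera in the world. Camera axes: x right, y down, z forward; pixel columns grow to the right and rows downward; lengths in m; the calibration is good to about 2 mm. A picture is of the moment at which its call begins. There is no depth.
- manip.sign_off(): hands the job in; it is judged then, once.
The state is a dict: "time": time; "joint_positions": joint angles; "dq": joint speeds; "joint_efforts": joint torques, N m; "tcp_pos": TCP position; "orientation": TCP orientation; "ft_force": force on the tool from outside, world axes, zero at the start; "wrist_torque": the same for the moment, N m; "finger_gap": opening from 0.0 (shut) to 1.0 (fully open); "gripper_force": force on a finger pad.
Only numpy, scipy, OpenCV 4.12 (cv2) and the standard library are available. Lean on these libraries where they do the work, as an engineer would, in place of code of your own. Each camera call takes 0.05 s, during which the arm holds its last target. There are 200 camera calls.

TASK

Weigh the little lidded pail: raise its folded-down wire bail upright while the pail stands on the worktop, lift the pail by the bail and hang the bail in both prongs of the spring scale's hook. The scale is delicate: lower slowly, feel for the moment when its spring carries the whole unknown weight and only then let go, so that the hook neither drops nor springs back. Leave the pail hanging still, and do not disturb the mug and the tumbler.

Things in the scene. Friction and masses are not known exactly. Their poses are not given: they have to be found in the camera images.
- pail: White pail with a blue-rimmed fixed lid, 87 mm across, 72 mm high; origin at the centre of its underside, z up. Its mass differs from run to run (0.19 to 0.66 kg). The wire bail (wire 5 mm thick) turns about an axis along the pail's y, 56 mm above the underside, with ears at y = +-47 mm; it reaches 106 mm from that axis, is 110 mm wide, its top straight over y = +-46 mm.
- bail (a joint): Angle of the bail to the pail: 0 = upright; positive = folded towards the pail's +x (1.57 = level, sticking out over the worktop), stop at 1.85. Starts folded to the +x side; slight hinge friction holds it where it is left.
- bail_top (a point): Middle of the bail's straight top, on the wire's axis, inside a brown wooden grip 13 mm thick and 52 mm long (along y) that spins freely on the wire, so a hand holding it can keep its direction while the bail swings up. 20 mm of bare straight wire on each side of the grip. Its z points from the hinge axis to the top, y along the wire (the pail's y).
- scale: Fixed spring scale: grey foot 145x130x12 mm, white column 26x40 mm, 296 mm high. Its two-pronged hook sticks out to the scale's own -x: to hook the pail, carry the bail over the prong tips from the -x side, the prongs passing between bail and lid, then lower it. Origin at the underside of the foot near the column, z up.
- hook_seat (a point): Moves with the hook: midway between the lowest points of the two prongs' valleys, on the prongs' centre lines, 135 mm before the scale's origin, 263 mm up when unloaded; scale's axes. Prongs 7 mm thick at y = +-38 mm (fingers on the wooden grip fit between); valleys 7 mm deep, 25 degree flanks; tips 25 mm further out and 25 mm higher. A seated wire's axis is about 7 mm above this point.
- hook (a joint): How far the sprung hook has sunk, m: 0 unloaded, stop at 0.085. The spring yields about 11 mm per newton, lightly damped: as the wire is lowered the weight passes gradually from the hand to the hook, over 20 to 72 mm depending on the pail's weight. Delicate: the hook must never move faster than 0.08 m/s, nor be pressed with over 12 N.
- mug: White mug with grey dots, 82x114x91 mm, origin at the centre of its underside.
- tumbler: Clear fluted glass tumbler, 65 mm across, 79 mm high, origin at the centre of its underside.

How it is judged (in metres and radians):
On the way, in this order (a step that is already met when the one before it is completed fails the run):
1. the bail stands upright (within 0.2 rad) while the pail still stands on the worktop (value of joint bail between -0.2 and 0.2 rad and height (world z) of pail below 0.004 m and angle between pail's own z axis and vertical below 0.06 rad), for 0.2 s.
2. the pail hangs from the gripper by its bail, clear of the worktop and not on the hook (height (world z) of pail above 0.03 m and contact force between pail and the fingers above 1 N and contact force between pail and hook below 0.1 N and angle between pail's own z axis and vertical below 0.5 rad), for 0.1 s.
3. the hook carries the pail by its bail (contact force between pail and hook above 1.4 N and distance between bail_top and hook_seat below 0.018 m), for 0.2 s.
At the end, for the whole second after the job is handed in: Wire lies in both prongs' valleys (bail top within 18 mm of the seat, along the hook's y within 0.15 rad), hook sunk over 12 mm, pail over 15 mm above the worktop, tilted under 0.4 rad, slower than 0.04 m/s; mug and tumbler within 20 mm of their starts (distance between bail_top and hook_seat below 0.018 m and angle between the y axis of bail_top and the y axis of hook_seat, either way round below 0.15 rad and value of joint hook above 0.012 m and height (world z) of pail above 0.015 m and angle between pail's own z axis and vertical below 0.4 rad and linear speed of pail below 0.04 m/s and distance of each of mug, tumbler from where it was at the start of the episode below 0.02 m); the robot touches nothing.
It fails at once if the hook drops or springs back (faster than 0.08 m/s) (velocity of joint hook above 0.08 m/s or velocity of joint hook below -0.08 m/s).
It fails at once if the pail or its bail presses on the hook with more than 12 N (contact force between pail and hook above 12 N).
It fails at once if the robot pushes the hook or the scale with more than 12 N (contact force between any of the arm, the fingers and scale above 12 N).
It fails at once if the pail is tipped by more than 0.7 rad (angle between pail's own z axis and vertical above 0.7 rad).
It fails at once if mug or tumbler knocked away (40 mm) (distance of any of mug, tumbler from where it was at the start of the episode above 0.04 m).
It also fails if it takes over 72 s, if anything falls off the work surface, if the arm or the gripper's body presses on something with over 40 N, if the wrist force passes 120 N, or if a joint passes its speed limit or range.

## Working session

There is one attempt and no reset: what is moved stays moved. The work goes in short steps, Python scripts to look and compute and a shell command to move; the robot and the scene stay as the last step left them, time stands still between calls to the robot, and variables do not carry over. Pictures are saved under pics/ and viewed, at most 14 in all, crops included, and the job is handed in when it is done.

```bash
ls; mkdir -p pics
python3 - <<'E'
from plant import manip
import cv2
s=manip.state(); print(s)
for n in("side","top"):
    c=manip.capture(n); cv2.imwrite(f"pics/{n}0.png",c["frame"])
    print(n,{k:v for k,v in c.items() if k!="frame"})
E
```

```text
pics
{'time': 0.0, 'joint_positions': array([-4.97490865e+01,  2.33771258e+00,  4.80022233e+00, -2.71918120e-02,
       -9.25611006e+01, -1.91214337e+01]), 'dq': array([ 0.01351732, -0.02305386, -0.15210345, -0.0977128 , -0.07961777,
        0.05790646]), 'joint_efforts': array([ 1.06674473e-03, -3.68222845e+01,  3.47422743e+01,  6.93255052e+00,
       -5.27621640e-03,  2.56777435e-05]), 'tcp_pos': array([ 0.21625941, -0.55930864,  0.23026584]), 'orientation': array([[-9.32760644e-01, -3.60495517e-01, -7.49978840e-04],
       [-3.60496278e-01,  9.32759245e-01,  1.61964790e-03],
       [ 1.15673888e-04,  1.78110840e-03, -9.99998407e-01]]), 'ft_force': array([ 1.29862323, -0.68828837, -0.27179432]), 'wrist_torque': array([-0.08054923, -0.00936455, -0.01175121]), 'gripper_force': 0.0, 'finger_gap': 0.9999611007033521}
side {'fx': 394.3891282205054, 'fy': 394.3891282205054, 'cx': 255.44756372766682, 'cy': 195.3329652770961, 'k1': 0.045584373868201924, 'position': array([0.45582801, 0.95815417, 0.89743508]), 'rotation': array([[-0.9956035 , -0.04517872,  0.08205218],
       [-0.09298186,  0.58251877, -0.80748143],
       [-0.01131596, -0.8115607 , -0.58415853]])}
top {'fx': 408.3311163258, 'fy': 408.3311163258, 'cx': 253.43162236771357, 'cy': 195.61905457868812, 'k1': -0.03475461843526139, 'position': array([ 0.41241588, -0.02391713,  1.4315544 ]), 'rotation': array([[ 0.01254806, -0.99474605,  0.1016014 ],
       [-0.99979651, -0.01408664, -0.01444   ],
       [ 0.01579536, -0.10139953, -0.99472038]])}
```

View pics/side0.png

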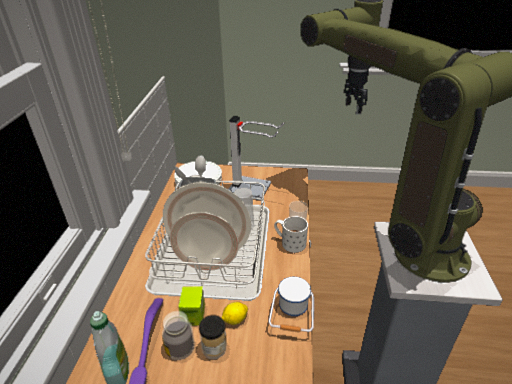

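View pics/top0.png

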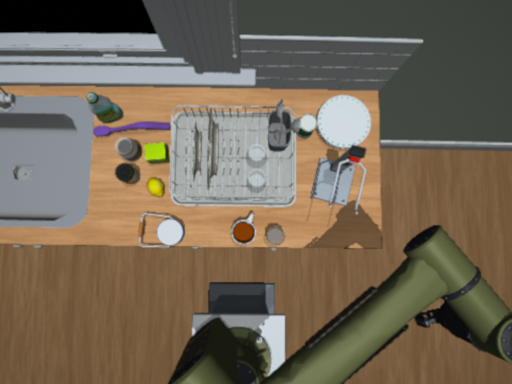

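```bash
cat > h.py <<'E'
import numpy as np, cv2
from plant import manip
def ray(c,u,v):
    K=np.array([[c["fx"],0,c["cx"]],[0,c["fy"],c["cy"]],[0,0,1.]])
    p=cv2.undistortPoints(np.array([[[u,v]]],float),K,np.array([c["k1"],0,0,0.]))[0,0]
    return c["position"], c["rotation"]@np.array([p[0],p[1],1])
def atz(c,u,v,z):
    o,d=ray(c,u,v); return (o+d*(z-o[2])/d[2]).round(4)
def proj(c,P):
    q=c["rotation"].T@(np.array(P,float)-c["position"]); x,y=q[:2]/q[2]; f=1+c["k1"]*(x*x+y*y)
    return np.array([c["fx"]*x*f+c["cx"],c["fy"]*y*f+c["cy"]]).round(1)
def tri(cs,uvs):
    A=np.zeros((3,3));b=np.zeros(3)
    for c,uv in zip(cs,uvs):
        o,d=ray(c,*uv); d=d/np.linalg.norm(d); M=np.eye(3)-np.outer(d,d); A+=M;b+=M@o
    return np.linalg.solve(A,b).round(4)
def crop(f,x,y,w,h,s):
    return cv2.resize(f[y:y+h,x:x+w],None,fx=s,fy=s,interpolation=cv2.INTER_CUBIC)
E
python3 - <<'E'
import cv2,numpy as np
from h import *
t=cv2.imread("pics/top0.png");s=cv2.imread("pics/side0.png")
a=np.hstack([crop(t,130,200,80,60,5),crop(t,300,135,80,60*4//3,5)[:300]])
a=np.vstack([np.hstack([crop(t,130,200,75,56,5),crop(t,310,140,75,80,5)[:0+280]]) if 0 else np.hstack([crop(t,130,195,78,60,5),crop(t,312,145,78,60,5)]),np.hstack([crop(s,260,270,78,60,5),crop(s,220,110,78,60,5)])])
print(a.shape);cv2.imwrite("pics/c0.png",a)
E
```

```text
(600, 780, 3)
```

View pics/c0.png

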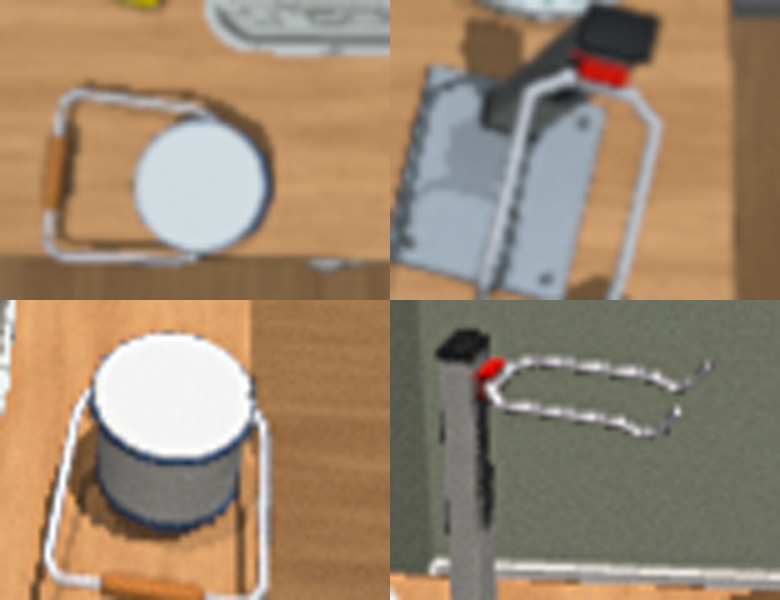

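```bash
cat > m.py <<'E'
from h import *
cs={n:manip.capture(n) for n in("side","top")}
t,s=cs["top"],cs["side"]
L=atz(t,170.4,232,.072); L2=atz(s,260+172/5,270+397/5-.0,.072)
print("lid",L,L2)
G=tri([t,s],[(141,229.4),(290.4,327.4)]); print("grip",G, np.hypot(*(G-L)[:2]), np.degrees(np.arctan2(*(G-L)[1::-1])))
print("bail corners", tri([t,s],[(130+47/5,195+250/5),(260+262/5,270+297/5)]),tri([t,s],[(130+64/5,195+100/5),(260+52/5,270+275/5)]))
A=atz(s,278,127.6,.263);B=atz(s,272.4,136.8,.263);print("valleys",A,B,(A+B)/2,A-B)
print("tips",atz(s,283.6,123,.288),atz(s,277.6,132.2,.288))
print("coltop",tri([t,s],[(312+228/5,145+35/5),(220+73/5,110+45/5)]))
# prongs in top at z .263
for q in [(490,270),(520,110),(655,140),(620,290)]: print("prong",atz(t,312+(q[0]-390)/5,145+q[1]/5,.263))
for q in [(430,70),(604,112),(560,296),(395,250)]: print("foot",atz(t,312+(q[0]-390)/5,145+q[1]/5,.012))
print("mug",atz(t,243,232,.091),"tumb",atz(t,275,234,.079))
E
python3 m.py
```

```text
lid [0.4263 0.2298 0.072 ] [0.4255 0.4164 0.072 ]
grip [0.4345 0.3356 0.0408] 0.10611729359534194 85.56816612628342
bail corners [0.3808 0.3384 0.0434] [0.4844 0.3318 0.0392]
valleys [ 0.5027 -0.3412  0.263 ] [ 0.5187 -0.2686  0.263 ] [ 0.5107 -0.3049  0.263 ] [-0.016  -0.0726  0.    ]
tips [ 0.4829 -0.3277  0.288 ] [ 0.5006 -0.255   0.288 ]
coltop [ 0.6582 -0.3359  0.2939]
prong [ 0.5252 -0.2678  0.263 ]
prong [ 0.619  -0.2861  0.263 ]
prong [ 0.6026 -0.3652  0.263 ]
prong [ 0.5146 -0.3434  0.263 ]
foot [ 0.6911 -0.2786  0.012 ]
foot [ 0.663  -0.4023  0.012 ]
foot [ 0.5318 -0.3695  0.012 ]
foot [ 0.5625 -0.2534  0.012 ]
mug [ 0.4293 -0.0108  0.091 ] tumb [ 0.4242 -0.1164  0.079 ]
```

```bash
python3 -m handwheel '[[[0,0,-10,-3.4,3.7,-0.2,4.5],[0,0,-20,-6.8,7.3,-0.4,4.5],[0,0,-30,-10.2,11,-0.6,4.5],[0,0,-40,-13.6,14.6,-0.8,4.5],[0,0,-50,-17,18.3,-1,4.5],[0,0,-60,-20.4,22,-1.2,4.5],[0,0,-70,-23.8,25.6,-1.4,4.5],[0,0,-80,-27.2,29.3,-1.6,4.5],[0,0,-90,-30.6,33,-1.8,4.5],[0,0,-100,-34,36.6,-2,4.5],[0,0,-110,-37.4,40.2,-2,4.5],[0,0,-110,-37.4,40.2,-2,4.5]]]'
cat >> h.py <<'E'
def plan(target,xyaw):
    "shift (cm, tool axes) and turn about tool z (deg) to put the TCP at target, pointing down, tool x at xyaw"
    s=manip.state(); R=s["orientation"]; x=np.radians(xyaw)
    T=np.array([[np.cos(x),np.sin(x),0],[np.sin(x),-np.cos(x),0],[0,0,-1]])
    print("t",round(s["time"],2),"tcp",s["tcp_pos"].round(4),"F",s["ft_force"].round(2),"gap",round(s["finger_gap"]*8.54,2),"j",s["joint_positions"].round(1))
    print("turn",np.degrees(cv2.Rodrigues(R.T@T)[0].ravel()).round(1),"shift cm",(R.T@(np.array(target)-s["tcp_pos"])*100).round(2))
E
python3 - <<'E'
from h import *
plan([.4345,.336,.14],-3.6)
for n in("side","top"):
    c=manip.capture(n); cv2.imwrite(f"pics/{n}1.png",c["frame"])
t=cv2.imread("pics/top1.png");s=cv2.imread("pics/side1.png")
cv2.imwrite("pics/c1.png",np.hstack([crop(t,310,145,64,80,6),crop(s,215,105,64,80,6)]))
E
```

```text
time: 1.7
tcp_pos: [0.4207, -0.0473, 0.2506]
orientation: [[0.662, -0.749, -0.001], [-0.749, -0.662, 0.0], [-0.001, 0.001, -1.0]]
ft_force: [-0.3, -0.1, 0.3]
finger_gap: 0.53
gripper_force: 0.0
t 1.7 tcp [ 0.4207 -0.0473  0.2506] F [-0.34 -0.12  0.34] gap 4.53 j [ 21.2 -25.1 -16.6  -0.  -98.6  20.3]
turn [  0.    0.1 -44.9] shift cm [-27.8  -26.43  11.07]
```

View pics/c1.png

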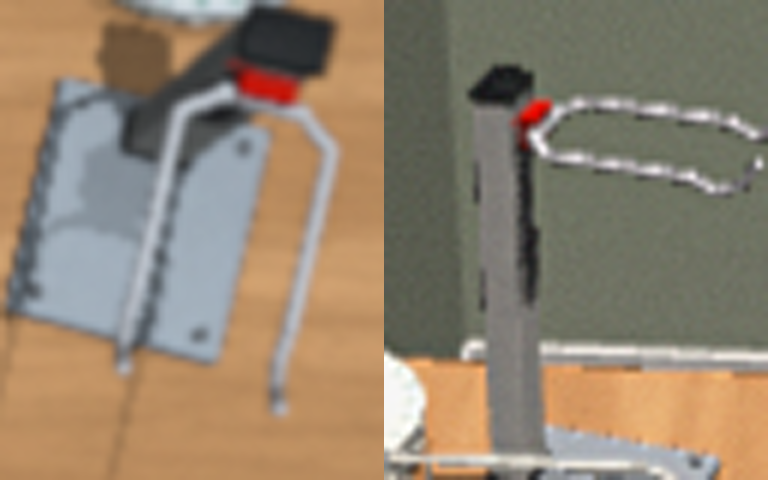

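```bash
python3 - <<'E'
from h import *
t=manip.capture("top"); s=manip.capture("side")
A=atz(t,330.3,205.8,.29);B=atz(t,356.3,213,.29);print(A,B,(A+B)/2,A-B, np.degrees(np.arctan2(*(A-B)[1::-1])), np.linalg.norm(A-B))
y=np.radians(-12.4);print((A+B)/2+.025*np.array([np.cos(y),np.sin(y),0]))
print(tri([t,s],[(330.3,205.8),(277.6,132.2)]),tri([t,s],[(356.3,213),(283.6,123)]))
E
python3 -m handwheel '[[[0,0,-9,-5.5,-5.2,0,4.5],[0,0,-18,-11,-10.4,0.5,4.5],[0,0,-27,-16.5,-15.6,1.5,4.5],[0,0,-36,-22,-20.8,4,4.5],[0,0,-45,-27.8,-26.4,8,4.5],[0,0,-45,-27.8,-26.4,11,4.5],[0,0,-45,-27.8,-26.4,11,4.5],[0,0,-45,-27.8,-26.4,11,4.5]]]'
python3 - <<'E'
from h import *
plan([.4345,.336,.022],-3.6)
for n in("side","top"):
    c=manip.capture(n); cv2.imwrite(f"pics/{n}2.png",c["frame"])
t=cv2.imread("pics/top2.png");s=cv2.imread("pics/side2.png")
cv2.imwrite("pics/c2.png",np.hstack([crop(t,120,190,64,80,6),crop(s,255,260,64,80,6)]))
E
```

```text
[ 0.5033 -0.2573  0.29  ] [ 0.4839 -0.3308  0.29  ] [ 0.4936  -0.29405  0.29   ] [0.0194 0.0735 0.    ] 75.21423740051091 0.07601716911329967
[ 0.51801681 -0.29941838  0.29      ]
[ 0.5021 -0.2579  0.2866] [ 0.4836 -0.3318  0.2861]
time: 2.9
tcp_pos: [0.4358, 0.3327, 0.1383]
orientation: [[0.998, -0.068, -0.003], [-0.068, -0.998, -0.004], [-0.003, 0.004, -1.0]]
ft_force: [0.6, -0.4, 0.2]
finger_gap: 0.527
gripper_force: 0.0
t 2.9 tcp [0.4358 0.3327 0.1383] F [ 0.6  -0.38  0.21] gap 4.5 j [ 58.3  -4.8 -11.8  -0.  -83.3  27.8]
turn [ 0.2  0.2 -0.3] shift cm [-0.11 -0.37 11.63]
```

View pics/c2.png

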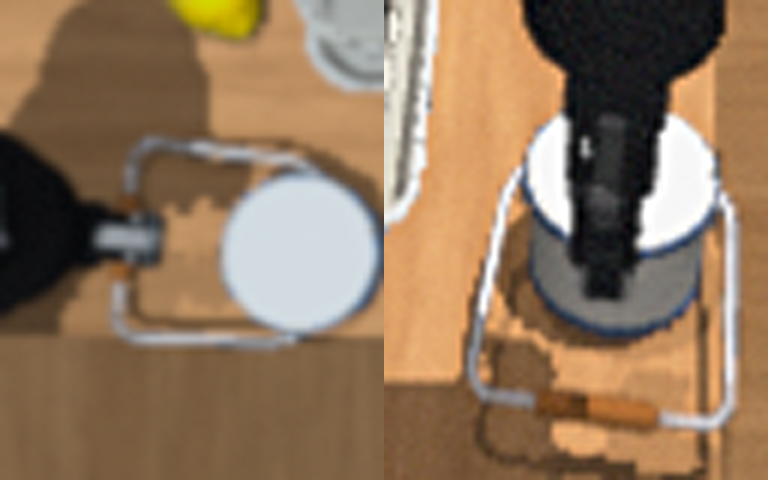

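```bash
python3 -m handwheel '[[[0,0,0,-0.1,-0.3,3,4.5],[0,0,0,-0.1,-0.3,6,4.5],[0,0,0,-0.1,-0.3,9,4.5],[0,0,0,-0.1,-0.3,11,4.5],[0,0,0,-0.1,-0.3,11.7,4.5],[0,0,0,-0.1,-0.3,11.7,4.5],[0,0,0,-0.1,-0.3,11.7,3],[0,0,0,-0.1,-0.3,11.7,2],[0,0,0,-0.1,-0.3,11.7,1.3],[0,0,0,-0.1,-0.3,11.7,0.8],[0,0,0,-0.1,-0.3,11.7,0.8],[0,0,0,-0.1,-0.3,11.7,0.8]]]'
python3 - <<'E'
from h import *
plan([.4345,.336,.022],-3.6); print(manip.state()["gripper_force"])
E
```

```text
time: 4.5
tcp_pos: [0.4354, 0.3365, 0.0243]
orientation: [[0.998, -0.067, 0.0], [-0.067, -0.998, 0.0], [-0.0, -0.0, -1.0]]
ft_force: [-0.1, 1.3, -0.8]
finger_gap: 0.128
gripper_force: 58.4
t 4.5 tcp [0.4354 0.3365 0.0243] F [-0.07  1.33 -0.8 ] gap 1.09 j [ 58.6  -0.9 -20.3  -0.  -70.6  27.5]
turn [-0.   0.  -0.3] shift cm [-0.09  0.05  0.23]
58.43580164015293
```

```bash
python3 -m handwheel '[[[0,0,0,0,-0.1,-0.6,0.8],[0,0,0,0,-0.1,-1.3,0.8],[0,0,0,0,0,-2.2,0.8],[0,0,0,0,0.1,-3.1,0.8],[0,0,0,0,0.3,-4,0.8],[0,0,0,0,0.6,-4.9,0.8],[0,0,0,0,0.9,-5.7,0.8],[0,0,0,0,1.3,-6.6,0.8],[0,0,0,0,1.8,-7.3,0.8],[0,0,0,0,2.4,-8.1,0.8],[0,0,0,0,3,-8.8,0.8],[0,0,0,0,3,-8.8,0.8]]]'
python3 - <<'E'
from h import *
plan([.4345,.336,.022],-3.6); print(manip.state()["gripper_force"])
c=manip.capture("side"); cv2.imwrite("pics/side3.png",c["frame"])
cv2.imwrite("pics/c3.png",crop(c["frame"],240,230,100,110,5))
E
```

```text
time: 6.0
tcp_pos: [0.4337, 0.3062, 0.1132]
orientation: [[0.998, -0.068, 0.001], [-0.068, -0.998, 0.001], [0.001, -0.001, -1.0]]
ft_force: [0.3, 3.2, 2.3]
finger_gap: 0.124
gripper_force: 58.9
t 6.0 tcp [0.4337 0.3062 0.1132] F [0.31 3.22 2.3 ] gap 1.06 j [ 57.   -7.4 -16.8   0.  -80.5  29.2]
turn [-0.1 -0.  -0.3] shift cm [-0.13 -2.96  9.13]
58.929278925061226
```

View pics/c3.png

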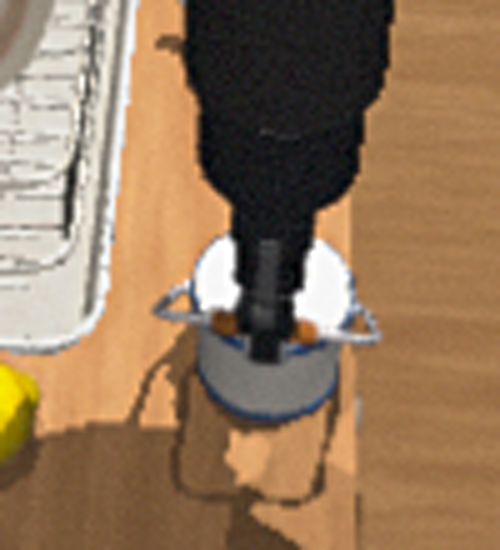

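```bash
python3 -m handwheel '[[[0,0,0,0,0.6,-0.8,0.8],[0,0,0,0,1.3,-1.3,0.8],[0,0,0,0,2.1,-1.9,0.8],[0,0,0,0,2.9,-2.3,0.8],[0,0,0,0,3.8,-2.6,0.8],[0,0,0,0,4.7,-2.9,0.8],[0,0,0,0,5.5,-3.0,0.8],[0,0,0,0,6.2,-3.1,0.8],[0,0,0,0,6.8,-3.2,0.8],[0,0,0,0,6.8,-3.2,0.8],[0,0,0,0,6.8,-3.2,0.8]]]'
python3 - <<'E'
from h import *
plan([.4345,.230,.145],-3.6)
E
```

```text
time: 7.42
tcp_pos: [0.43, 0.2389, 0.1482]
orientation: [[0.998, -0.067, 0.005], [-0.067, -0.998, 0.004], [0.005, -0.004, -1.0]]
ft_force: [-4.6, 1.5, 14.7]
finger_gap: 0.128
gripper_force: 60.3
t 7.42 tcp [0.43   0.2389 0.1482] F [-4.6   1.46 14.69] gap 1.09 j [ 52.7 -14.6 -19.4   0.1 -84.9  33.5]
turn [-0.2 -0.3 -0.3] shift cm [0.51 0.86 0.32]
```

```bash
python3 -m handwheel '[[[0,0,0,0,0.1,-0.2,0.8],[0,0,0,0,0.3,-0.4,0.8],[0,0,0,0,0.4,-0.4,0.8],[0,0,0,0,0.4,-0.4,0.8],[0,0,0,0,0.4,-0.4,0.8]]]'
python3 - <<'E'
from h import *
plan([.4345,.230,.145],-3.6)
fs=[]
for n in("side","top"):
    c=manip.capture(n); cv2.imwrite(f"pics/{n}4.png",c["frame"]);fs.append(c["frame"])
cv2.imwrite("pics/c4.png",np.hstack([crop(fs[1],120,190,75,100,5),crop(fs[0],250,220,75,100,5)]))
E
```

```text
time: 8.05
tcp_pos: [0.4287, 0.2343, 0.1487]
orientation: [[0.998, -0.068, 0.0], [-0.068, -0.998, 0.0], [0.0, -0.0, -1.0]]
ft_force: [-1.5, 1.1, 5.1]
finger_gap: 0.129
gripper_force: 59.3
t 8.05 tcp [0.4287 0.2343 0.1487] F [-1.54  1.1   5.13] gap 1.1 j [ 52.4 -14.8 -19.5   0.  -85.3  33.7]
turn [-0.  -0.  -0.3] shift cm [0.61 0.39 0.37]
```

View pics/c4.png

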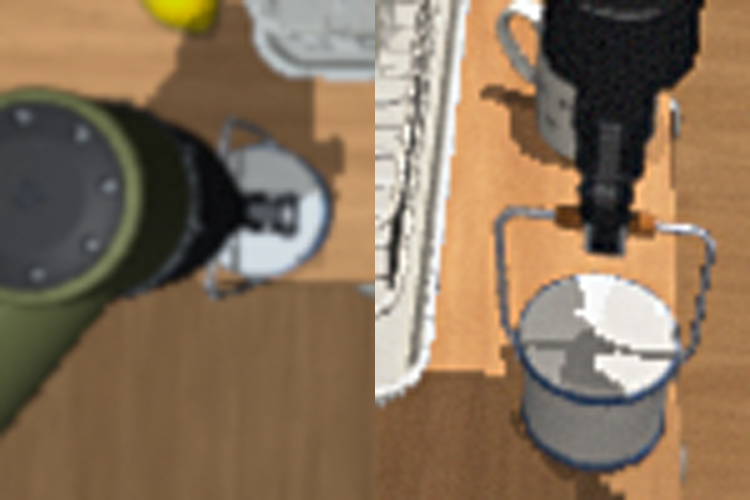

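```bash
python3 -m handwheel '[[[0,0,0,0,0.4,-0.2,0.8],[0,0,0,0,0.4,-0.4,0.8],[0,0,0,0,0.4,-0.6,0.8],[0,0,0,0,0.4,-1,0.8],[0,0,0,0,0.4,-1.8,0.8],[0,0,0,0,0.4,-3,0.8],[0,0,0,0,0.4,-5,0.8],[0,0,0,0,0.4,-7.5,0.8],[0,0,0,0,0.4,-10,0.8],[0,0,0,0,0.4,-12.5,0.8],[0,0,0,0,0.4,-15,0.8],[0,0,0,0,0.4,-16.5,0.8],[0,0,0,0,0.4,-17,0.8],[0,0,0,0,0.4,-17,0.8],[0,0,0,0,0.4,-17,0.8],[0,0,0,0,0.4,-17,0.8],[0,0,0,0,0.4,-17,0.8]]]'
python3 - <<'E'
from h import *
plan([.42,-.1,.32],-60)
E
```

```text
time: 10.28
tcp_pos: [0.4282, 0.2305, 0.318]
orientation: [[0.998, -0.067, -0.0], [-0.067, -0.998, -0.0], [-0.0, 0.0, -1.0]]
ft_force: [0.1, -0.6, -4.4]
finger_gap: 0.126
gripper_force: 58.5
t 10.28 tcp [0.4282 0.2305 0.318 ] F [ 0.08 -0.63 -4.43] gap 1.08 j [  52.1  -13.4   -0.6   -0.  -102.8   34. ]
turn [ 0.   0.  56.1] shift cm [ 1.41 33.03 -0.19]
```

```bash
python3 -m handwheel '[[[0,0,1,0,0.5,0,0.8],[0,0,4,0.1,2,0,0.8],[0,0,8,0.2,4,0,0.8],[0,0,13,0.3,6.5,0,0.8],[0,0,19,0.5,9.5,0,0.8],[0,0,25,0.6,12.5,0,0.8],[0,0,31,0.8,16,0,0.8],[0,0,38,1,19.5,0,0.8],[0,0,45,1.1,23,0,0.8],[0,0,52,1.3,26.5,0,0.8],[0,0,59,1.5,30,0,0.8],[0,0,66,1.6,33.5,0,0.8],[0,0,73,1.8,37,0,0.8],[0,0,79,2,40.5,0,0.8],[0,0,85,2.1,43.5,0,0.8],[0,0,90,2.2,46.5,0,0.8],[0,0,94,2.4,48.5,0,0.8],[0,0,97,2.5,50,0,0.8],[0,0,99,2.5,50.9,0,0.8],[0,0,99,2.5,50.9,0,0.8]]]'
python3 -m handwheel '[[[0,0,0,0,0,0,0.8],[0,0,0,0,0,0,0.8],[0,0,0,0,0,0,0.8],[0,0,0,0,0,0,0.8]]]'
python3 - <<'E'
from h import *
plan([.512,-.301,.318],-103)
fs=[]
for n in("side","top"):
    c=manip.capture(n); cv2.imwrite(f"pics/{n}5.png",c["frame"]);fs.append(c["frame"])
    for P in ([.516,-.301,.263],[.419,-.279,.333]): print(n,proj(c,P))
cv2.imwrite("pics/c5.png",np.hstack([crop(fs[1],290,140,100,110,4),crop(fs[0],220,80,100,110,4)]))
E
```

```text
time: 12.78
tcp_pos: [0.4187, -0.2793, 0.3183]
orientation: [[-0.224, -0.975, -0.0], [-0.975, 0.224, 0.0], [-0.0, 0.0, -1.0]]
ft_force: [-0.0, 0.2, -2.8]
finger_gap: 0.127
gripper_force: 58.6
time: 13.28
tcp_pos: [0.4189, -0.2788, 0.3183]
orientation: [[-0.222, -0.975, -0.0], [-0.975, 0.222, 0.0], [-0.0, 0.0, -1.0]]
ft_force: [-0.3, -0.0, -2.3]
finger_gap: 0.13
gripper_force: 58.6
t 13.28 tcp [ 0.4189 -0.2788  0.3183] F [-0.28 -0.02 -2.34] gap 1.11 j [ -10.7  -10.8    1.6   -0.  -102.4   -2.2]
turn [0.  0.  0.2] shift cm [ 0.09 -9.57  0.03]
side [273.7 132.6]
side [302.6 117.5]
top [343.4 202.3]
top [341.7 235.9]
```

View pics/c5.png

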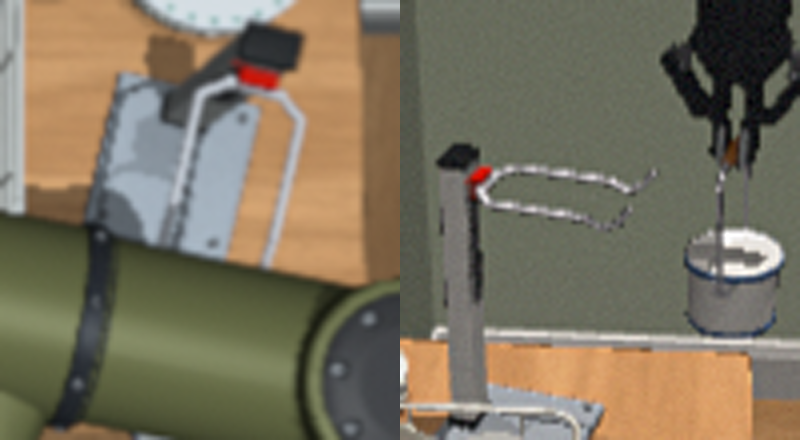

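```bash
python3 -m handwheel '[[[0,0,0,0,-0.3,0,0.8],[0,0,0,0,-0.9,0,0.8],[0,0,0,0,-1.7,0,0.8],[0,0,0,0,-2.6,0,0.8],[0,0,0,0,-3.6,0,0.8],[0,0,0,0,-4.6,0,0.8],[0,0,0,0,-5.6,0,0.8],[0,0,0,0.1,-6.6,0,0.8],[0,0,0,0.1,-7.6,0,0.8],[0,0,0,0.1,-8.5,0,0.8],[0,0,0,0.1,-9.2,0,0.8],[0,0,0,0.1,-9.6,0,0.8],[0,0,0,0.1,-9.8,0,0.8],[0,0,0,0.1,-9.8,0.4,0.8],[0,0,0,0.1,-9.8,1,0.8],[0,0,0,0.1,-9.8,1.6,0.8],[0,0,0,0.1,-9.8,2.2,0.8],[0,0,0,0.1,-9.8,2.6,0.8],[0,0,0,0.1,-9.8,2.8,0.8],[0,0,0,0.1,-9.8,2.8,0.8]]]'
python3 - <<'E'
from h import *
plan([.514,-.301,.253],-103)
fs=[]
for n in("side","top"):
    c=manip.capture(n); cv2.imwrite(f"pics/{n}6.png",c["frame"]);fs.append(c["frame"])
cv2.imwrite("pics/c6.png",np.hstack([crop(fs[1],310,140,70,100,5),crop(fs[0],225,85,80,100,5)]))
E
```

```text
time: 15.88
tcp_pos: [0.5142, -0.3018, 0.2902]
orientation: [[-0.223, -0.975, -0.0], [-0.975, 0.223, 0.0], [-0.0, 0.0, -1.0]]
ft_force: [-0.6, 0.1, -2.8]
finger_gap: 0.126
gripper_force: 58.5
t 15.88 tcp [ 0.5142 -0.3018  0.2902] F [-0.59  0.06 -2.78] gap 1.08 j [-11.2   2.6  11.3  -0.  -98.7  -1.7]
turn [0.  0.  0.1] shift cm [-0.08  0.04  3.72]
```

View pics/c6.png

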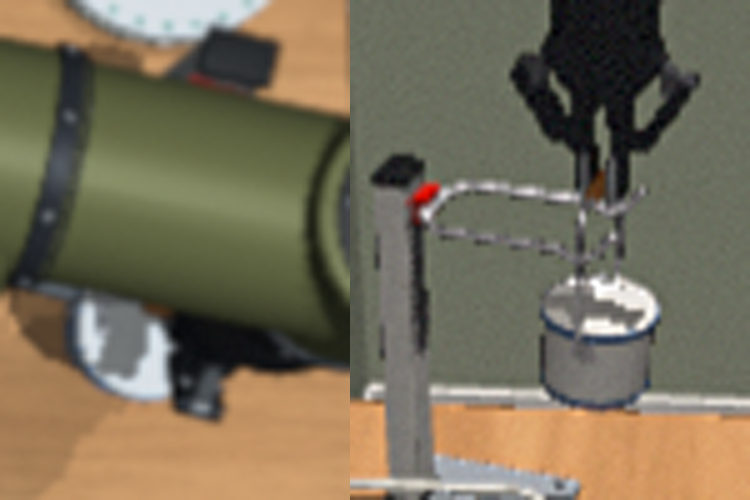

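```bash
cat >> h.py <<'E'
def force(n=10):
    F=[]
    for _ in range(n): manip.capture("side"); F.append(manip.state()["ft_force"])
    F=np.array(F); s=manip.state(); print("t",round(s["time"],2),"tcp",s["tcp_pos"].round(4),"F",F.mean(0).round(2),"sd",F.std(0).round(2),"tq",s["wrist_torque"].round(3))
E
python3 -c "
from h import *
force()"
python3 -m handwheel '[[[0,0,0,0,0,0.2,0.8],[0,0,0,0,0,0.5,0.8],[0,0,0,0,0,0.8,0.8],[0,0,0,0,0,1.1,0.8],[0,0,0,0,0,1.4,0.8],[0,0,0,0,0,1.7,0.8],[0,0,0,0,0,2.0,0.8],[0,0,0,0,0,2.2,0.8],[0,0,0,0,0,2.4,0.8],[0,0,0,0,0,2.6,0.8],[0,0,0,0,0,2.8,0.8],[0,0,0,0,0,2.9,0.8],[0,0,0,0,0,3.0,0.8],[0,0,0,0,0,3.0,0.8],[0,0,0,0,0,3.0,0.8]]]'
python3 -c "
from h import *
force()"
```

```text
t 16.48 tcp [ 0.5142 -0.3018  0.2903] F [-0.2  -0.   -2.79] sd [0.51 0.57 0.44] tq [-0.032  0.02  -0.033]
time: 18.35
tcp_pos: [0.5142, -0.3018, 0.2604]
orientation: [[-0.223, -0.975, 0.0], [-0.975, 0.223, 0.0], [-0.0, -0.0, -1.0]]
ft_force: [-0.1, -0.9, -2.7]
finger_gap: 0.126
gripper_force: 58.6
t 18.85 tcp [ 0.5142 -0.3018  0.2603] F [-0.32  0.24 -3.36] sd [0.45 0.48 0.36] tq [-0.052  0.009 -0.004]
```

```bash
python3 -m handwheel '[[[0,0,0,0,0,0.1,0.8],[0,0,0,0,0,0.2,0.8],[0,0,0,0,0,0.35,0.8],[0,0,0,0,0,0.5,0.8],[0,0,0,0,0,0.65,0.8],[0,0,0,0,0,0.8,0.8],[0,0,0,0,0,0.95,0.8],[0,0,0,0,0,1.1,0.8],[0,0,0,0,0,1.25,0.8],[0,0,0,0,0,1.4,0.8],[0,0,0,0,0,1.55,0.8],[0,0,0,0,0,1.7,0.8],[0,0,0,0,0,1.8,0.8],[0,0,0,0,0,1.9,0.8],[0,0,0,0,0,2.0,0.8],[0,0,0,0,0,2.0,0.8],[0,0,0,0,0,2.0,0.8]]]'
python3 -c "
from h import *
force()"
```

```text
time: 20.98
tcp_pos: [0.5142, -0.3018, 0.2404]
orientation: [[-0.223, -0.975, 0.0], [-0.975, 0.223, -0.0], [-0.0, -0.0, -1.0]]
ft_force: [0.6, 0.2, -1.1]
finger_gap: 0.127
gripper_force: 58.7
t 21.48 tcp [ 0.5142 -0.3018  0.2403] F [ 0.05  0.04 -1.67] sd [0.33 0.35 0.47] tq [-0.039  0.009 -0.042]
```

```bash
python3 -m handwheel '[[[0,0,0,0,0,0.1,0.8],[0,0,0,0,0,0.2,0.8],[0,0,0,0,0,0.3,0.8],[0,0,0,0,0,0.4,0.8],[0,0,0,0,0,0.5,0.8],[0,0,0,0,0,0.6,0.8],[0,0,0,0,0,0.7,0.8],[0,0,0,0,0,0.8,0.8],[0,0,0,0,0,0.9,0.8],[0,0,0,0,0,1.0,0.8],[0,0,0,0,0,1.1,0.8],[0,0,0,0,0,1.2,0.8],[0,0,0,0,0,1.2,0.8],[0,0,0,0,0,1.2,0.8]]]'
python3 -c "
from h import *
force(14)"
```

```text
time: 23.22
tcp_pos: [0.5142, -0.3018, 0.2283]
orientation: [[-0.223, -0.975, 0.0], [-0.975, 0.223, 0.0], [-0.0, -0.0, -1.0]]
ft_force: [0.1, 0.2, -0.5]
finger_gap: 0.128
gripper_force: 58.8
t 23.93 tcp [ 0.5142 -0.3018  0.2283] F [ 0.24 -0.17 -0.37] sd [0.58 0.6  0.52] tq [-0.065 -0.15   0.027]
```

```bash
python3 -m handwheel '[[[0,0,0,0,0,0.1,0.8],[0,0,0,0,0,0.2,0.8],[0,0,0,0,0,0.3,0.8],[0,0,0,0,0,0.4,0.8],[0,0,0,0,0,0.4,0.8],[0,0,0,0,0,0.4,0.8],[0,0,0,0,0,0.4,0.8]]]'
python3 -c "
from h import *
force(30)
fs=[]
for n in('side','top'):
    c=manip.capture(n); fs.append(c['frame'])
cv2.imwrite('pics/c7.png',np.hstack([crop(fs[1],310,140,70,100,5),crop(fs[0],225,85,80,100,5)]))"
```

```text
time: 24.8
tcp_pos: [0.5142, -0.3018, 0.2243]
orientation: [[-0.223, -0.975, -0.0], [-0.975, 0.223, 0.0], [-0.0, 0.0, -1.0]]
ft_force: [0.8, 0.2, 0.9]
finger_gap: 0.128
gripper_force: 58.9
t 26.3 tcp [ 0.5142 -0.3018  0.2243] F [ 0.33 -0.68 -0.16] sd [0.36 0.59 0.55] tq [-0.116 -0.177 -0.051]
```

View pics/c7.png

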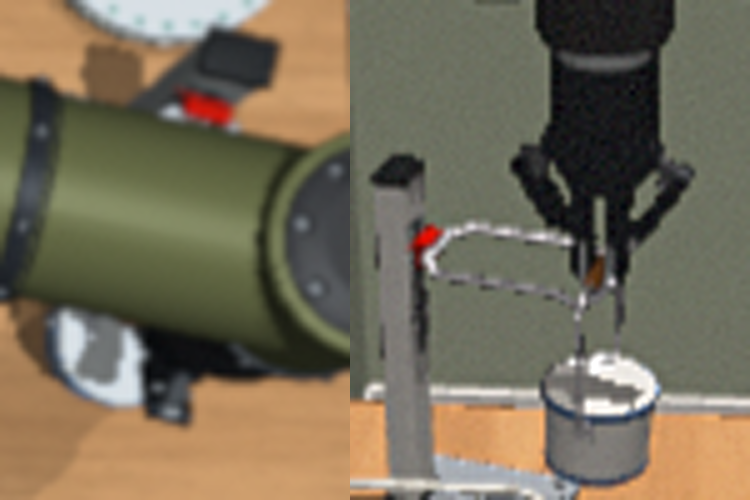

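```bash
python3 -m handwheel '[[[0,0,0,0,0,0.1,0.8],[0,0,0,0,0,0.15,0.8],[0,0,0,0,0,0.15,0.8],[0,0,0,0,0,0.15,0.8],[0,0,0,0,0,0.15,1.1],[0,0,0,0,0,0.15,1.3],[0,0,0,0,0,0.15,1.5],[0,0,0,0,0,0.15,1.8],[0,0,0,0,0,0.15,2.2],[0,0,0,0,0,0.15,2.6],[0,0,0,0,0,0.15,3.0],[0,0,0,0,0,0.15,3.4],[0,0,0,0,0,0.15,3.8],[0,0,0,0,0,0.15,3.8],[0,0,0,0,0,0.15,3.8],[0,0,0,0,0,0.15,3.8]]]'
python3 -c "
from h import *
force(5)
c=manip.capture('side'); f=c['frame']
cv2.imwrite('pics/c8.png',crop(f,225,85,80,100,6))"
```

```text
time: 28.4
tcp_pos: [0.5142, -0.3018, 0.2227]
orientation: [[-0.223, -0.975, -0.0], [-0.975, 0.223, 0.0], [-0.0, 0.0, -1.0]]
ft_force: [0.3, -0.6, -0.2]
finger_gap: 0.446
gripper_force: 0.0
t 28.65 tcp [ 0.5142 -0.3018  0.2228] F [-0.28  0.11  0.11] sd [0.7  0.29 0.32] tq [ 0.073 -0.01   0.049]
```

View pics/c8.png

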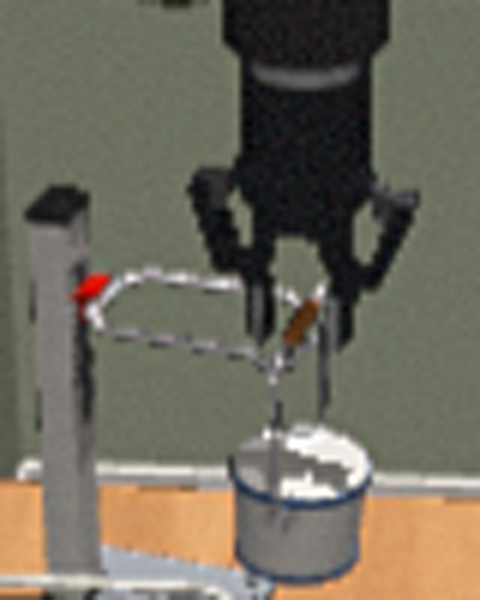

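```bash
python3 -m handwheel '[[[0,0,0,0,0,-0.3,3.8],[0,0,0,0,0,-0.8,3.8],[0,0,0,0,0,-1.5,3.8],[0,0,0,0,0,-2.5,3.8],[0,0,0,0,0,-4,3.8],[0,0,0,0,0,-6,3.8],[0,0,0,0,0,-8,3.8],[0,0,0,0,0,-10,3.8],[0,0,0,0,0,-12,3.8],[0,0,0,0,0,-12,3.8],[0,0,0,0,0,-12,3.8],[0,0,0,0,0,-12,3.8],[0,0,0,0,0,-12,3.8],[0,0,0,0,0,-12,3.8],[0,0,0,0,0,-12,3.8],[0,0,0,0,0,-12,3.8],[0,0,0,0,0,-12,3.8],[0,0,0,0,0,-12,3.8],[0,0,0,0,0,-12,3.8],[0,0,0,0,0,-12,3.8]]]'
python3 -c "
from h import *
a=manip.capture('side')['frame']; force(8); b=manip.capture('side')['frame']
x=lambda f:f[140:190,255:295].astype(int)
print('motion',abs(x(a)-x(b)).mean(),abs(x(a)-x(b)).max())
cv2.imwrite('pics/c9.png',crop(b,215,85,100,130,4))"
```

```text
time: 31.2
tcp_pos: [0.5142, -0.3018, 0.3428]
orientation: [[-0.223, -0.975, -0.0], [-0.975, 0.223, 0.0], [-0.0, 0.0, -1.0]]
ft_force: [-0.4, -0.0, -0.4]
finger_gap: 0.442
gripper_force: 0.0
t 31.65 tcp [ 0.5142 -0.3018  0.3428] F [-0.14  0.12  0.  ] sd [0.33 0.26 0.79] tq [ 0.051  0.025 -0.031]
motion 2.1598333333333333 10
```

View pics/c9.png

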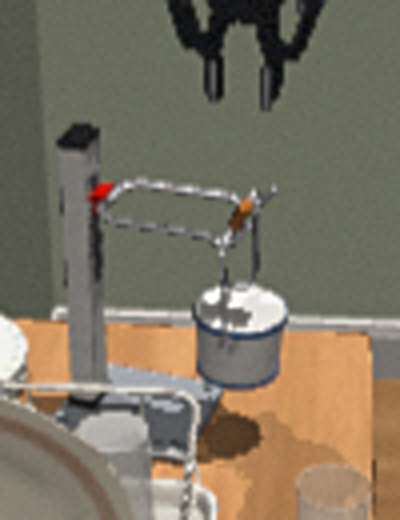

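The pail hangs from both prongs with the gripper clear of it, and two pictures about half a second apart differ only by noise. I'm handing it in.

```bash
python3 -c "
from plant import manip
print(manip.sign_off())"
```

```text
the job is handed in; nothing more can be done
None
```

The pail now hangs still by its bail in both prongs of the scale's hook, with the gripper clear above it; I handed the job in at about 32 s, and no verdict was shown.

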